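Sweep brass injector adapters past the non-return pawl into their feed lane

TASK

With your fingertips, sweep the three brass adapters across the plate, one at a time, through the funnel and past the brass spring pawl into the lane, bringing each fully past the pawl before the next enters the throat; at the end all three stand upright in file in the lane with the pawl sprung shut behind the last. Only push them, do not pick them up or knock them over, and leave the black ringed adapter and everything else on the bench where they are.

Things in the scene. Friction and masses are not known exactly. Their poses are not given: they have to be found in the camera images.
- track: Grey feed-track plate, 10 mm thick, 340 mm long, 230 mm wide at the loading area and 100 mm along the lane, fixed. Origin at the centre of its underside; x runs along the lane from the loading area to the end stop (roughly to the robot's left), y across, z up. Its top, on which the adapters slide, is at z = 10 mm. Loading area: x -166 to -30 mm, rim 4 mm high. Fingers can pass above blades, rails and pawl, pushing the adapters by their bodies.
- throat (a point): Centre of the throat at the level of the plate's top (track x = 10 mm, y = 0). Two steel funnel blades, 8 mm high, narrow from 65 mm either side of the centre line at track x = -30 mm to 16 mm either side here.
- lane_end (a point): Foot of the end stop's face on the lane's centre line (track x = 150 mm, y = 0), at the level of the plate's top. Straight lane from the throat to here, 32 mm wide, between rails 8 mm high and 14 mm wide; stop 12 mm high. Beyond the pawl it holds three adapters in file with about 18 mm to spare; a following adapter pushes those ahead of it along.
- pawl (a joint): Brass non-return pawl across the lane, top 7.5 mm above the plate's top, pivot at track (18, 21.5) mm. 0 = sprung shut, its nose at track (42, -3) mm. A passing adapter swings it aside by about 0.6 rad (limit 0.78; under 0.5 N); it snaps shut behind an adapter whose centre is 60 mm or more along track x (65 to 70 is safe) and stops anything coming back.
- brass_a: A brass injector adapter standing upright on the loading area: round-cornered hexagon foot 28 mm across, 8 mm thick; above it a body 22 mm across up to 20 mm, then a nipple 12 mm across up to 32 mm; about 70 g. Treat it as round. Origin at the centre of its underside, z up its axis; yaw means nothing. The three brass ones are alike.
- brass_b: Another brass injector adapter standing upright on the loading area: round-cornered hexagon foot 28 mm across, 8 mm thick; above it a body 22 mm across up to 20 mm, then a nipple 12 mm across up to 32 mm; about 70 g. Treat it as round. Origin at the centre of its underside, z up its axis; yaw means nothing. The three brass ones are alike.
- brass_c: Another brass injector adapter standing upright on the loading area: round-cornered hexagon foot 28 mm across, 8 mm thick; above it a body 22 mm across up to 20 mm, then a nipple 12 mm across up to 32 mm; about 70 g. Treat it as round. Origin at the centre of its underside, z up its axis; yaw means nothing. The three brass ones are alike.
- black_ringed: Slim black injector adapter with a sealing ring, round, 20 mm across and 29 mm high, standing among the brass ones on the loading area; to be left alone. Origin at the centre of its underside.
- screwdriver: red screwdriver, 137 x 25 x 22 mm, lying on the bench at the far right, a bystander; origin at the centre of the underside
- grease: white pot with a blue lid, 58 mm across, 73 mm high, standing on the bench behind the lane, a bystander; origin at the centre of the underside

How it is judged:
By the outcome, as a careful person would: the job done as asked, in the order asked, and still so for the second after the job is handed in, with the robot touching nothing.
It also fails if it takes over 72 s, if anything falls off the work surface, if the arm or the gripper's body presses on something with over 40 N, if the wrist force passes 120 N, or if a joint passes its speed limit or range.

ROBOT

A 7-joint arm with a two-finger parallel gripper is mounted at the origin on a cart in front of the work surface, level with it; the furniture and walls round the work are solid. World frame = base frame: x ahead of the robot, y to its left, z up, the work surface at z = 0. Lengths are in m, angles in rad, forces in N, time in s.
With the tool pointing down it reaches from about 0.4 to 0.85 m from the base axis. Payload 10.4 kg.
Tool frame: the origin (TCP) lies at the very end of the fingers, on their centre line; the grasp point (between the pads) lies r.pinch_z behind it (r.pinch_z is the distance from the TCP to the grasp point, in m); z points along the fingers, x is the direction in which the jaws open and shut, and the axes are right-handed (so a half turn about z gives the same grasp; the last joint's range is limited). The gripper opens to 87 mm and grips with 3 to 60 N. Pads are 19 mm wide; open, the fingers measure 117 mm over their backs; the gripper's body (75 mm by 190 mm) begins 51 mm behind the grasp point.
Start: joints at [-1.133, 0.332, -0.065, 1.46, 0.022, 1.35, -0.088], TCP at [0.278, 0.56, 0.223] pointing down, gripper open.
Joint ranges: [-2.6, 2.6], [-0.5, 2.12], [-1.47, 1.34], [0.16, 2.42], [-1.27, 4.41], [0.06, 2.06], [-2.6, 2.6]. Speed limits (rad/s): [2.22, 2.22, 2.79, 2.79, 3.14, 3.14, 3.14].

INTERFACE

Orientations are given as a unit quaternion [x, y, z, w].
In Python, from bench import r gives the robot as it stands.
- The arm moves only by the tool carry_out, never from a script. Its argument "increments" is text: rows parted by semicolons, each of 7 numbers parted by spaces: the turn, a rotation vector about the tool's x, y, z in degrees, then the shift along the tool's x, y, z in m, then the finger opening in m, from 0 to 0.087. A call has exactly 5 rows; each row is the pose to reach, as a shift and turn from the pose measured when the call began, along the tool's axes at that moment; what a row does not reach only later rows make up. A row lasts 1/8 s, in which the tool goes at most 62.5 mm and 10.7 degrees, less where a joint would pass 70% of its speed; a pose out of reach is approached as far as the arm can. A call with a gripper value outside its range is refused whole. The fingers move at their own pace and stop on an object; "squeeze" is the grip in N (left out, the last holds). Time passes only in rows, so rows that repeat a pose let the fingers close, or fill a call up. It gives the time, the measured TCP pose, the force and the opening at its end, in the units of the state.
- r.read_state(): the state, without advancing time (a new reading comes with each control period).
- r.camera(name): name is "side" or "top" or "wrist"; returns (picture, depth): 480x640x3 uint8, blue, green, red; 480x640 float32, m along the optical axis (not along the pixel's ray), 0 where there is no reading.
- r.camera_model(name): a dict with "K" (3x3 intrinsics, pixels), "extrinsics" (4x4, takes a point from camera to world coordinates). Camera axes: x right, y down, z forward; pixel columns grow to the right and rows downward; lengths in m; the calibration is good to about 2 mm. A picture is of the moment at which its call begins: read the wrist's pose just before it. camera_model takes no time and is no camera call; for the wrist camera it gives the pose at the moment of the call.
- r.close_job(): hands the job in, once; it reports no verdict.
The state is a dict: "time": time; "joint_positions": joint angles; "joint_vel": joint speeds; "joint_torque": joint torques, N m; "ee_pos": TCP position; "eef_rot": TCP orientation; "ft_force": force on the tool from outside, world axes, zero at the start; "torque": the same for the moment, N m; "width": finger opening in m.
Only numpy, scipy, OpenCV 4.12 (cv2) and the standard library are available. Lean on these libraries where they do the work, as an engineer would, in place of code of your own. Each camera call takes 0.05 s, during which the arm holds its last target.

## Working session

There is one attempt and no reset: what is moved stays moved. The work goes in short steps, Python scripts to look and compute and a tool call to move; the robot and the scene stay as the last step left them, time stands still between calls to the robot, and variables do not carry over. Pictures are saved under pics/ and viewed, and the job is handed in when it is done.

Besides the shell and the picture viewer there is one more tool, called after "Call:" in YAML: its name, and indented under it one key for each argument. carry_out: Moves the arm, as the interface text tells. Its arguments: {"type":"object","properties":{"increments":{"type":"string"},"squeeze":{"type":"number"}},"required":["increments"]}

```bash
ls; mkdir -p pics
python3 - <<'E'
from bench import r
import cv2,numpy as np
s=r.read_state();print(s);print(r.pinch_z)
for n in ["top","side","wrist"]:
    m=r.camera_model(n);p,d=r.camera(n);cv2.imwrite(f"pics/{n}0.png",p);np.savez(f"pics/{n}0.npz",p=p,d=d,K=m["K"],E=m["extrinsics"]);print(n,m)
E
```

```text
pics
{'time': 0.0, 'joint_positions': array([-1.1325704 ,  0.33288965, -0.06471014,  1.46096136,  0.02160648,
        1.34987914, -0.08853426]), 'joint_vel': array([-0.00040225, -0.00019166, -0.00035219,  0.00043749, -0.00287558,
        0.00119364,  0.00037232]), 'joint_torque': array([ 1.06421478e-03, -6.23270202e+01,  2.52293749e-02, -3.89894521e+01,
       -6.12200168e-02,  3.97442188e-02,  1.28635734e-04]), 'ee_pos': array([0.27775804, 0.55945229, 0.22173329]), 'eef_rot': array([ 8.49908501e-01,  5.26929807e-01, -5.93597205e-04,  4.08934345e-04]), 'ft_force': array([-0.93004495,  0.39070862,  0.23502149]), 'torque': array([ 0.02344825, -0.02800172,  0.00586635]), 'width': 0.08735371924352531}
0.0187
top {'K': array([[515.28176834,   0.        , 313.44921899],
       [  0.        , 515.28176834, 243.19414372],
       [  0.        ,   0.        ,   1.        ]]), 'extrinsics': array([[-0.01951713, -0.97183699,  0.23484453,  0.31158672],
       [-0.99980614,  0.01835995, -0.00711309, -0.0169015 ],
       [ 0.00260103, -0.23493783, -0.97200692,  1.27614776],
       [ 0.        ,  0.
[... 191 characters left out ...]
.        ]]), 'extrinsics': array([[ 0.99928048, -0.02255051,  0.03049598,  0.57138278],
       [-0.0370959 , -0.4136046 ,  0.90970057, -1.12074871],
       [-0.00790094, -0.91017729, -0.41414354,  0.53904906],
       [ 0.        ,  0.        ,  0.        ,  1.        ]])}
wrist {'K': array([[359.65725274,   0.        , 318.94760429],
       [  0.        , 359.65725274, 242.58754393],
       [  0.        ,   0.        ,   1.        ]]), 'extrinsics': array([[ 0.44363992,  0.86671667,  0.22800405,  0.2152949 ],
       [ 0.89620276, -0.42845684, -0.11508845,  0.59097503],
       [-0.00205919,  0.25539569, -0.96683442,  0.38363425],
       [ 0.        ,  0.        ,  0.        ,  1.        ]])}
```

View pics/top0.png

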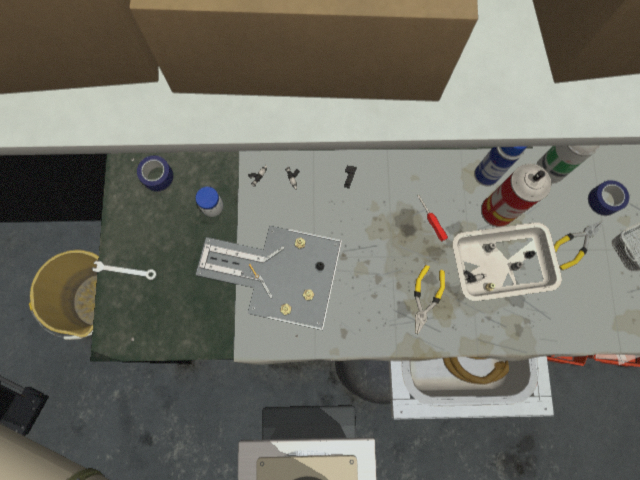

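View pics/side0.png

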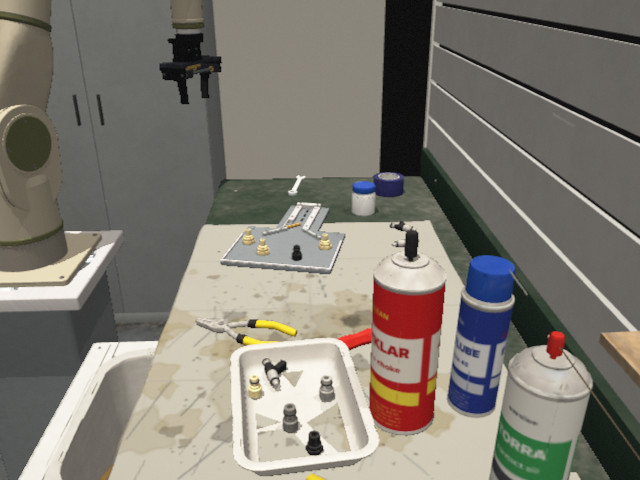

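Run:
```python
import cv2,numpy as np
p=cv2.imread("pics/top0.png");c=p[215:340,185:355];cv2.imwrite("pics/top0c.png",cv2.resize(c,None,fx=4.6,fy=4.6,interpolation=cv2.INTER_CUBIC))
```

```text
(no output)
```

View pics/wrist0.png

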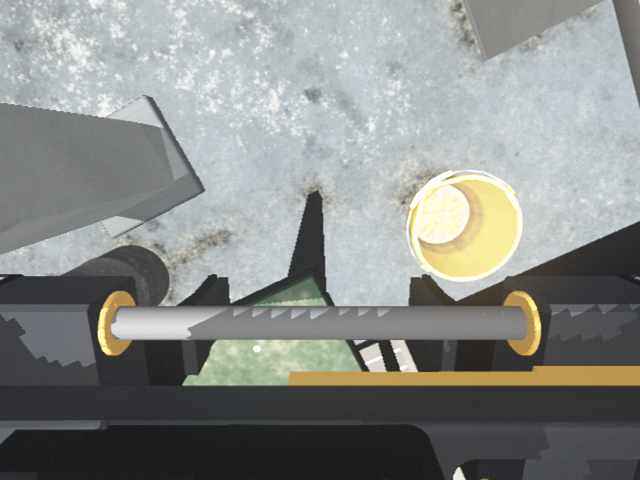

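View pics/top0c.png

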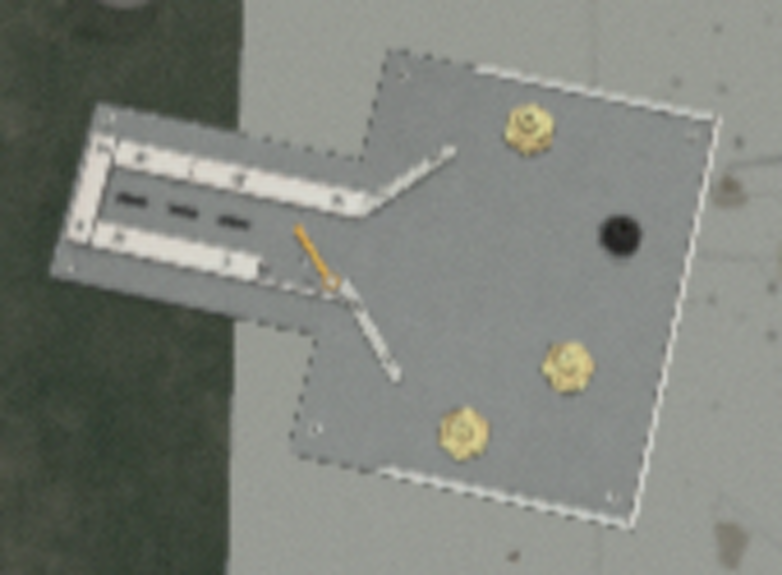

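```bash
cat > h.py <<'E'
import numpy as np,cv2
from scipy.spatial.transform import Rotation as R
from scipy.optimize import least_squares
def load(n):
    z=np.load(f"pics/{n}.npz");return z["p"],z["d"],z["K"],z["E"]
def unproj(uv,K,E,z):
    uv=np.atleast_2d(uv).astype(float)
    d=np.c_[uv,np.ones(len(uv))]@np.linalg.inv(K).T@E[:3,:3].T
    o=E[:3,3];t=(z-o[2])/d[:,2];return o+t[:,None]*d
def proj(P,K,E):
    c=(np.atleast_2d(P)-E[:3,3])@E[:3,:3];q=c@K.T;return q[:,:2]/q[:,2:]
def fit2d(T,W):  # rigid: W=R T + t
    f=lambda p:(np.c_[np.cos(p[2])*T[:,0]-np.sin(p[2])*T[:,1]+p[0],np.sin(p[2])*T[:,0]+np.cos(p[2])*T[:,1]+p[1]]-W).ravel()
    s=least_squares(f,[.55,.1,1.4]);return s.x,s.fun.reshape(-1,2)
def t2w(p,T):
    T=np.atleast_2d(T);c,s=np.cos(p[2]),np.sin(p[2]);return np.c_[c*T[:,0]-s*T[:,1]+p[0],s*T[:,0]+c*T[:,1]+p[1]]
def w2t(p,W):
    W=np.atleast_2d(W)[:,:2]-p[:2];c,s=np.cos(p[2]),np.sin(p[2]);return np.c_[c*W[:,0]+s*W[:,1],-s*W[:,0]+c*W[:,1]]
E
python3 - <<'E'
from h import *
p,d,K,E=load("top0")
cr=lambda a:(np.array(a,float)+.5)/4.6-.5+np.array([185,215])
C=cr([[718,118],[632,527],[98,103],[50,275]])
W=np.r_[unproj(C[:2],K,E,.013),unproj(C[2:],K,E,.01)][:,:2]
T=np.array([[-170,-115],[-170,115],[170,-50],[170,50]])/1e3
P,res=fit2d(T,W);print(P,np.degrees(P[2]));print(res*1e3)
for n,c in dict(far=(529,128),mid=(568,367),near=(463,433),black=(621,236)).items():
    w=unproj(cr(c),K,E,.030);print(n,w,w2t(P,w)*1e3, d[int(cr(c)[1]),int(cr(c)[0])])
# verify features
for n,t,z in [("pivot",(18,21.5),17.5),("nose",(42,-3),17.5),("bladeF",(-30,-65),18),("bladeN",(-30,65),18)]:
    uv=proj(np.r_[t2w(P,np.array(t)/1e3)[0],z/1e3],K,E);print(n,((uv-[185,215]+.5)*4.6-.5))
E
```

```text
[0.55175158 0.09431465 1.33548932] 76.51790185784654
[[ 0.85440872 -2.71089695]
 [-1.69249653 -1.50346799]
 [ 1.21859331  2.01601212]
 [-0.3805055   2.19835282]]
far [[0.61526037 0.0083807  0.03      ]] [[-68.75930952 -81.79343381]] 0.0
mid [[ 0.48496509 -0.01049715  0.03      ]] [[-117.49418778   40.51005963]] 1.2508694
near [[0.4512356  0.04517553 0.03      ]] [[-71.21943468  86.28967036]] 1.247221
black [[ 0.55484877 -0.04005888  0.03      ]] [[-129.94848909  -34.33989465]] 1.2704855
pivot [[329.8919351  282.08096435]]
nose [[297.63013682 229.00772965]]
bladeF [[453.36676688 147.60399282]]
bladeN [[397.79235602 379.75429083]]
```

Run:
```python
from h import *
p,d,K,E=load("wrist0")
q=R.from_quat([0.84990850,0.52692981,-0.00059360,0.00040893]);A=q.as_matrix()
print(A); tc=np.array([.27775804,.55945229,.22173329])
print("cam in tool",A.T@(E[:3,3]-tc)); print(A.T@E[:3,:3])
```

```text
[[ 4.44689247e-01  8.95684732e-01 -5.78056555e-04]
 [ 8.95683761e-01 -4.44689618e-01 -1.32067723e-03]
 [-1.43996618e-03  6.95350952e-05 -9.99998961e-01]]
cam in tool [ 0.00022459 -0.06995385 -0.16190631]
[[ 9.99999123e-01  1.28998738e-03 -2.99701337e-04]
 [-1.17070605e-03  9.66852952e-01  2.55331156e-01]
 [ 6.19141092e-04 -2.55330581e-01  9.66853614e-01]]
```

```bash
cat >> h.py <<'E'
P0=np.array([0.55175158,0.09431465,1.33548932])
def rot(P,yaw): # tool -y along track dir yaw(deg)
    a=P[2]+np.radians(yaw);d=np.array([np.cos(a),np.sin(a),0]);y=-d;z=np.array([0,0,-1.]);return np.c_[np.cross(y,z),y,z]
def tcp_pose(P,tx,ty,z,yaw,off=0.):
    a=np.radians(yaw);t=np.array([tx-off*np.cos(a),ty-off*np.sin(a)])/1e3
    return np.r_[t2w(P,t)[0],z],rot(P,yaw)
def incr(s,poses,w):
    A=R.from_quat(s["eef_rot"]).as_matrix();o=np.array(s["ee_pos"]);L=[]
    for p,B in poses:
        rv=np.degrees(R.from_matrix(A.T@B).as_rotvec());t=A.T@(p-o)
        L.append(" ".join(f"{v:.1f}" for v in rv)+" "+" ".join(f"{v:.4f}" for v in t)+f" {w}")
    print("; ".join(L))
def here(s,P):
    A=R.from_quat(s["eef_rot"]).as_matrix();d=-A[:,1]
    print("t",round(s["time"],2),"track TCP",np.round(w2t(P,s["ee_pos"])[0]*1e3,1),"z",round(s["ee_pos"][2]*1e3,1),"yaw",np.round(np.degrees(np.arctan2(d[1],d[0])-P[2]),1),"tilt",np.round(np.degrees(np.arccos(-A[2,2])),2),"F",np.round(s["ft_force"],1),"w",round(s["width"],4))
E
python3 - <<'E'
from h import *
from bench import r
s=r.read_state();here(s,P0)
incr(s,[tcp_pose(P0,-110,20,.24,0)],.015)
E
```

```text
t 0.15 track TCP [388.5 374.9] z 222.0 yaw 77.1 tilt 0.06 F [-0.3  0.3 -0.5] w 0.0871
0.0 0.0 77.1 -0.4066 0.4574 -0.0176 0.015
```

Call:
carry_out:
  increments: "0 0 8 -0.040 0.045 -0.018 0.015; 0 0 16 -0.080 0.090 -0.018 0.015; 0 0 24 -0.120 0.135 -0.018 0.015; 0 0 32 -0.160 0.180 -0.018 0.015; 0 0 40 -0.200 0.225 -0.018 0.015"
  squeeze: 10

```text
time: 0.78
ee_pos: [0.3908, 0.2784, 0.2401]
eef_rot: [0.979, 0.202, -0.0, 0.0]
ft_force: [0.7, -0.1, 0.6]
width: 0.0448
```

Run:
```python
from h import *
from bench import r
s=r.read_state();here(s,P0)
incr(s,[tcp_pose(P0,-110,20,.24,0)],.015)
```

```text
t 0.78 track TCP [141.5 199.4] z 240.1 yaw 36.8 tilt 0.05 F [ 0.7 -0.1  0.6] w 0.0448
0.0 0.0 36.8 -0.0070 0.3088 0.0003 0.015
```

Call:
carry_out:
  increments: "0 0 7.5 -0.001 0.060 0 0.015; 0 0 15 -0.003 0.120 0 0.015; 0 0 22 -0.004 0.180 0 0.015; 0 0 30 -0.006 0.240 0 0.015; 0 0 36.8 -0.007 0.300 0 0.015"

```text
time: 1.4
ee_pos: [0.5035, -0.0017, 0.2404]
eef_rot: [0.993, -0.119, -0.0, 0.0]
ft_force: [1.1, 1.0, -1.1]
width: 0.0155
```

Run:
```python
from h import *
from bench import r
s=r.read_state();here(s,P0)
m=r.camera_model("wrist");p,d=r.camera("wrist");cv2.imwrite("pics/w1.png",p);np.savez("pics/w1.npz",p=p,d=d,K=m["K"],E=m["extrinsics"])
```

```text
t 1.4 track TCP [-104.6   24.5] z 240.4 yaw -0.2 tilt 0.02 F [ 1.1  1.  -1.1] w 0.0155
```

View pics/w1.png

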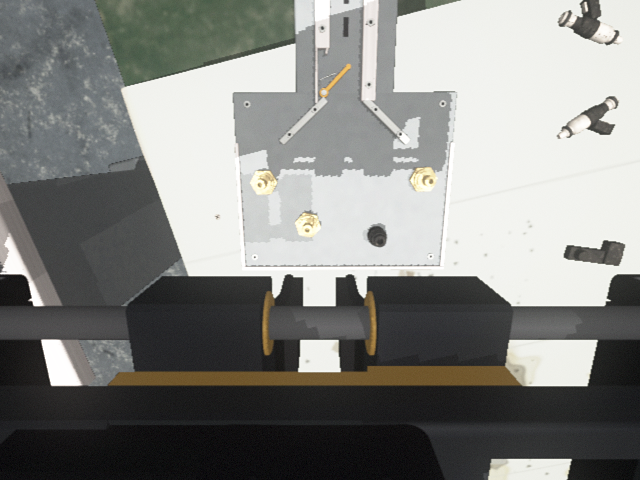

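Run:
```python
import cv2
p=cv2.imread("pics/w1.png");c=p[60:275,225:465];cv2.imwrite("pics/w1c.png",cv2.resize(c,None,fx=2.75,fy=2.75,interpolation=cv2.INTER_CUBIC))
```

```text
(no output)
```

View pics/w1c.png

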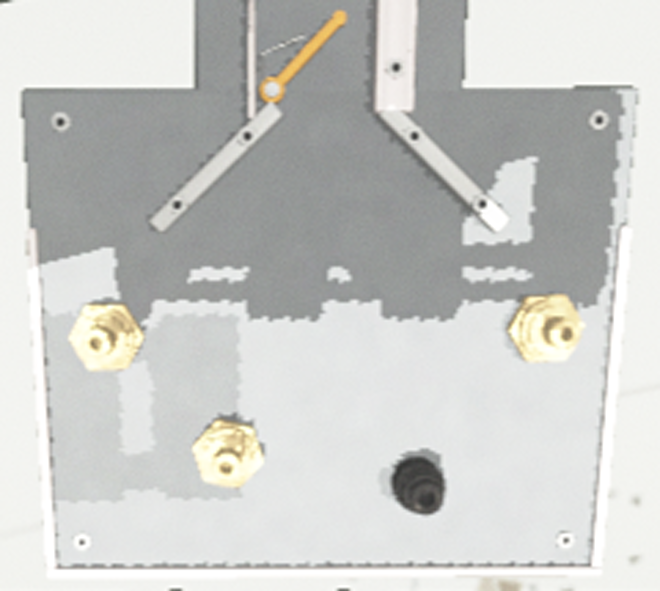

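Run:
```python
from h import *
p,d,K,E=load("w1")
cr=lambda a:(np.array(a,float)+.5)/2.75-.5+np.array([225,60])
pts=[((272,90),(18,21.5),17.5),((340,17),(42,-3),17.5),((48,575),(-170,115),14),((600,575),(-170,-115),14)]
W=np.array([unproj(cr(a),K,E,z/1e3)[0,:2] for a,_,z in pts]);T=np.array([b for _,b,_ in pts])/1e3
P,res=fit2d(T,W);print(list(P),np.degrees(P[2]),(P-P0));print(res*1e3)
for n,c,z in [("screw1",(60,121),10),("s2",(598,119),10),("s3",(82,541),10),("s4",(565,540),10),("cornN",(24,90),10),("cornF",(636,88),10),("bladeN",(163,225),18),("bladeF",(498,222),18),("railF",(376,108),18),("railF2",(375,0),18),
 ("near",(106,337),17),("nearTop",(97,343),42),("mid",(228,453),17),("midTop",(226,465),42),("far",(545,328),17),("farTop",(564,332),42),("blackTop",(426,496),39),("blackBase",(413,478),12)]:
    w=unproj(cr(c),K,E,z/1e3);print(n,np.round(w*1e3,1)[0],np.round(w2t(P,w)*1e3,1)[0],np.round(w2t(P0,w)*1e3,1)[0])
```

```text
[np.float64(0.5535789108238474), np.float64(0.09468521056222698), np.float64(1.3357887738893637)] 76.53505906481556 [0.00182733 0.00037056 0.00029945]
[[ 0.17816174  0.71519947]
 [ 0.43908781  0.50985987]
 [-1.11199005 -0.78086419]
 [ 0.49474049 -0.44419516]]
screw1 [457.9 125.6  10. ] [  7.8 100.3] [ 8.5 98.6]
s2 [652.5  79.1  10. ] [  7.9 -99.9] [   8.7 -101.5]
s3 [420.  -33.3  10. ] [-155.5  100.1] [-154.8   98.3]
s4 [614.6 -80.1  10. ] [-155.7 -100.1] [-154.9 -101.8]
cornN [448. 139.  10.] [ 18.6 113. ] [ 19.3 111.3]
cornF [667.8  86.5  10. ] [  18.6 -113. ] [  19.4 -114.7]
bladeN [486.1  80.3  18. ] [-29.7  62.3] [-28.9  60.6]
bladeF [608.1  51.8  18. ] [-29. -63.] [-28.2 -64.7]
railF [572.  101.6  18. ] [ 11.  -16.3] [ 11.8 -18. ]
railF2 [579.  136.7  18. ] [ 46.8 -14.9] [ 47.6 -16.6]
near [453.9  45.3  17. ] [-71.2  85.5] [-70.5  83.8]
nearTop [454.4  45.4  42. ] [-71.  85.] [-70.3  83.3]
mid [488.5 -10.1  17. ] [-117.    38.9] [-116.3   37.2]
midTop [488.6  -9.4  42. ] [-116.3   38.9] [-115.5   37.2]
far [619.    8.8  17. ] [-68.3 -83.6] [-67.5 -85.3]
farTop [618.9   9.5  42. ] [-67.6 -83.4] [-66.8 -85.1]
blackTop [559.1 -39.5  39. ] [-129.2  -36.7] [-128.4  -38.4]
blackBase [558.4 -38.8  12. ] [-128.7  -35.8] [-127.9  -37.5]
```

```bash
cat >> h.py <<'E'
P=np.array([0.55357891,0.09468521,1.33578877])
OBJ=dict(M=(-116.6,38.9),N=(-71.1,85.3),F=(-68,-83.5))
E
python3 - <<'E'
from h import *
from bench import r
s=r.read_state();here(s,P)
x,y=OBJ["M"]
f=lambda z:tcp_pose(P,x,y,z,-20,34)
incr(s,[f(.18),f(.12),f(.06),f(.03),f(.0205)],.015)
E
```

```text
t 1.45 track TCP [-113.3   22.7] z 240.6 yaw -1.1 tilt 0.23 F [-1.6 -7.4 -0.7] w 0.0151
0.2 -0.2 18.9 -0.0274 0.0356 0.0607 0.015; 0.2 -0.2 18.9 -0.0275 0.0354 0.1207 0.015; 0.2 -0.2 18.9 -0.0276 0.0352 0.1807 0.015; 0.2 -0.2 18.9 -0.0277 0.0351 0.2107 0.015; 0.2 -0.2 18.9 -0.0277 0.0351 0.2202 0.015
```

Call:
carry_out:
  increments: "0.2 -0.2 9 -0.014 0.018 0.060 0.015; 0.2 -0.2 18.9 -0.0275 0.0353 0.120 0.015; 0.2 -0.2 18.9 -0.0276 0.0352 0.180 0.015; 0.2 -0.2 18.9 -0.0277 0.0351 0.210 0.015; 0.2 -0.2 18.9 -0.0277 0.0351 0.220 0.015"

```text
time: 2.08
ee_pos: [0.4684, -0.0382, 0.019]
eef_rot: [0.958, -0.288, -0.002, 0.0]
ft_force: [0.1, 0.3, 1.0]
width: 0.0146
```

```bash
cat > plan.py <<'E'
import sys
from h import *
from bench import r
# args: width off  then z,x,y,yaw of object centre ...
s=r.read_state();here(s,P)
w=float(sys.argv[1]);off=float(sys.argv[2])
ps=[]
for a in sys.argv[3:]:
    x,y,z,yaw=map(float,a.split(","));ps.append(tcp_pose(P,x,y,z/1e3,yaw,off))
incr(s,ps,w)
E
python3 plan.py .015 17.5 -125,43,20.5,-20 -117,39,20.5,-20 -108,35,20.5,-20 -98,30.5,20.5,-20 -88,26,20.5,-20
python3 - <<'E'
from bench import r
import cv2
p,d=r.camera("side");cv2.imwrite("pics/s2.png",cv2.resize(p[170:290,200:360],None,fx=5,fy=5,interpolation=cv2.INTER_CUBIC))
E
```

```text
t 2.08 track TCP [-149.1   51.9] z 19.0 yaw -20.0 tilt 0.21 F [0.1 0.3 1. ] w 0.0146
0.1 0.2 0.0 0.0001 -0.0081 -0.0015 0.015; 0.1 0.2 0.0 0.0011 -0.0170 -0.0015 0.015; 0.1 0.2 0.0 0.0018 -0.0268 -0.0016 0.015; 0.1 0.2 0.0 0.0026 -0.0378 -0.0016 0.015; 0.1 0.2 0.0 0.0035 -0.0487 -0.0016 0.015
```

View pics/s2.png

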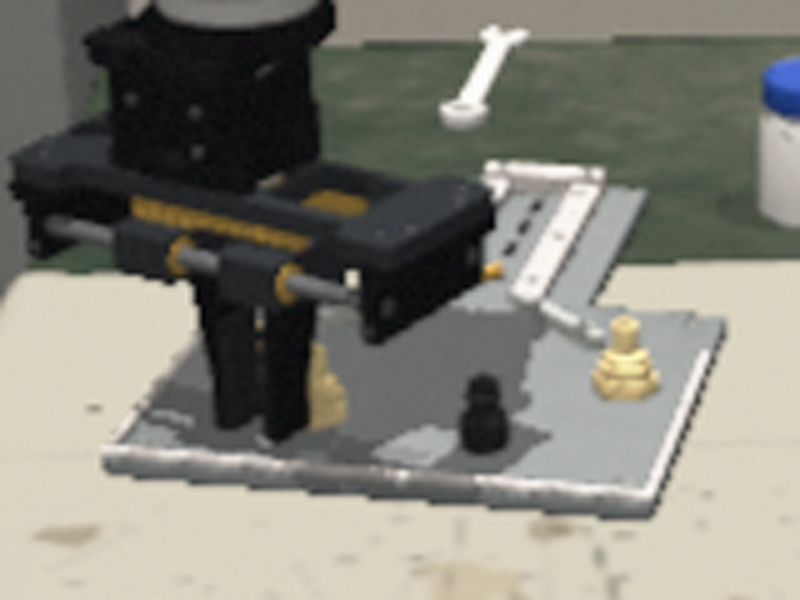

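Call:
carry_out:
  increments: "0.1 0.2 0 0.000 -0.008 -0.0015 0.015; 0.1 0.2 0 0.001 -0.017 -0.0015 0.015; 0.1 0.2 0 0.002 -0.027 -0.0016 0.015; 0.1 0.2 0 0.0026 -0.038 -0.0016 0.015; 0.1 0.2 0 0.0035 -0.0487 -0.0016 0.015"

```text
time: 2.75
ee_pos: [0.4992, 0.0014, 0.0209]
eef_rot: [0.958, -0.287, 0.001, -0.0]
ft_force: [-0.2, -0.8, 1.2]
width: 0.0149
```

```bash
cat > snap.py <<'E'
import sys
from h import *
from bench import r
n=sys.argv[1]
s=r.read_state();here(s,P)
m=r.camera_model("wrist");p,d=r.camera("wrist");cv2.imwrite(f"pics/{n}.png",p);np.savez(f"pics/{n}.npz",p=p,d=d,K=m["K"],E=m["extrinsics"])
E
python3 snap.py w3;python3 plan.py .015 17.5 -80,21.5,20.5,-18 -70,16,20.5,-16 -60,11,20.5,-13 -50,7,20.5,-10 -40,4,20.5,-7
```

```text
t 2.75 track TCP [-103.4   31.1] z 20.9 yaw -19.9 tilt 0.07 F [-0.2 -0.8  1.2] w 0.0149
t 2.8 track TCP [-101.9   30.7] z 20.8 yaw -19.8 tilt 0.11 F [ 0.3  2.1 -0.2] w 0.0151
-0.1 -0.1 -1.8 0.0018 -0.0063 0.0004 0.015; -0.1 -0.1 -3.8 0.0042 -0.0176 0.0004 0.015; -0.1 -0.1 -6.8 0.0064 -0.0288 0.0004 0.015; -0.1 -0.1 -9.8 0.0077 -0.0397 0.0004 0.015; -0.1 -0.1 -12.8 0.0080 -0.0503 0.0004 0.015
```

View pics/w3.png

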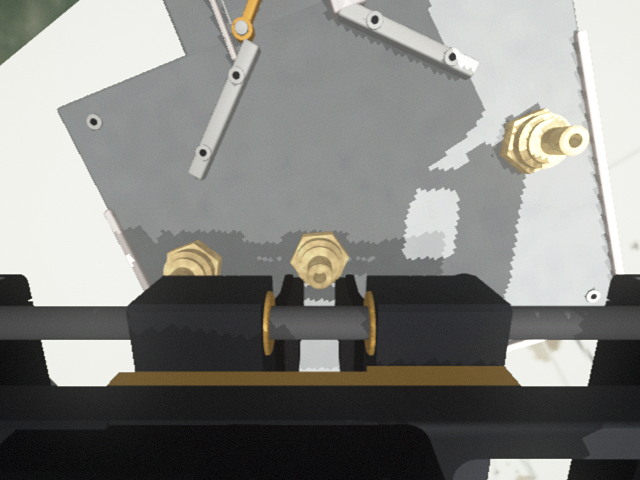

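Run:
```python
from h import *
p,d,K,E=load("w3")
for c,z in [((319,279),.042),((319,256),.018),((537,140),.018),((573,139),.042)]: print(w2t(P,unproj(c,K,E,z))*1e3)
```

```text
[[-87.51469972  25.83225798]]
[[-84.99932649  24.87248993]]
[[-67.45653863 -83.6508408 ]]
[[-67.38675475 -83.09684581]]
```

Call:
carry_out:
  increments: "0 0 -1.8 0.0018 -0.0063 0.0004 0.015; 0 0 -3.8 0.0042 -0.0176 0.0004 0.015; 0 0 -6.8 0.0064 -0.0288 0.0004 0.015; 0 0 -9.8 0.0077 -0.0397 0.0004 0.015; 0 0 -12.8 0.0080 -0.0503 0.0004 0.015"

```text
time: 3.42
ee_pos: [0.5348, 0.0409, 0.0205]
eef_rot: [0.984, -0.176, 0.001, -0.0]
ft_force: [-0.6, -0.0, 0.2]
width: 0.015
```

```bash
python3 plan.py .015 18 -35,3,20.5,-5 -26,2,20.5,-3 -17,1,20.5,-1 -8,0,20.5,0 1,0,20.5,0
```

```text
t 3.42 track TCP [-56.7   5.8] z 20.5 yaw -6.9 tilt 0.11 F [-0.6 -0.   0.2] w 0.015
-0.0 -0.1 -1.9 0.0007 -0.0038 -0.0000 0.015; -0.0 -0.1 -3.9 0.0013 -0.0129 -0.0000 0.015; -0.0 -0.1 -5.9 0.0018 -0.0220 0.0000 0.015; -0.0 -0.1 -6.9 0.0021 -0.0311 0.0000 0.015; -0.0 -0.1 -6.9 0.0010 -0.0401 0.0000 0.015
```

Call:
carry_out:
  increments: "0 -0.1 -1.9 0.0007 -0.004 0 0.015; 0 -0.1 -3.9 0.0013 -0.013 0 0.015; 0 -0.1 -5.9 0.0018 -0.022 0 0.015; 0 -0.1 -6.9 0.0021 -0.031 0 0.015; 0 -0.1 -6.9 0.0010 -0.040 0 0.015"

```text
time: 4.05
ee_pos: [0.5498, 0.0787, 0.0205]
eef_rot: [0.993, -0.117, 0.0, -0.0]
ft_force: [1.0, 0.5, -0.8]
width: 0.0149
```

```bash
python3 snap.py w4;python3 plan.py .015 18 10,0,20.5,0 19,0,20.5,0 28,0,20.5,0 37,0,20.5,0 46,0,20.5,0
```

```text
t 4.05 track TCP [-16.4  -0. ] z 20.5 yaw 0.1 tilt 0.05 F [ 1.   0.5 -0.8] w 0.0149
t 4.1 track TCP [-14.9   0.2] z 20.5 yaw 0.1 tilt 0.09 F [0.6 1.2 0.6] w 0.0151
-0.1 -0.0 0.1 0.0002 -0.0069 0.0000 0.015; -0.1 -0.0 0.1 0.0002 -0.0159 0.0000 0.015; -0.1 -0.0 0.1 0.0002 -0.0249 0.0001 0.015; -0.1 -0.0 0.1 0.0003 -0.0339 0.0001 0.015; -0.1 -0.0 0.1 0.0003 -0.0429 0.0001 0.015
```

View pics/w4.png

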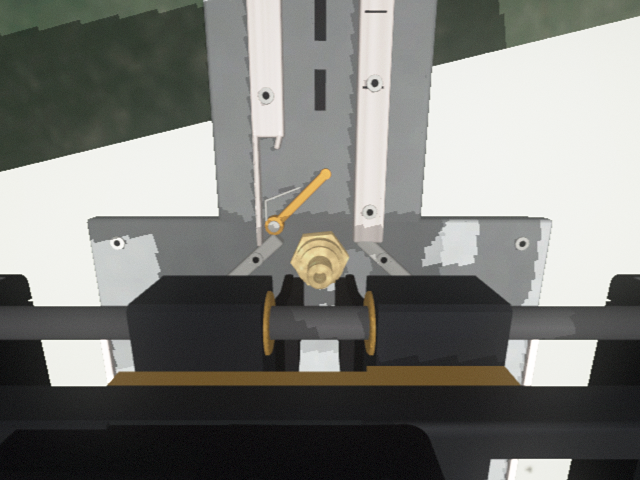

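Call:
carry_out:
  increments: "0 0 0 0.0002 -0.007 0 0.015; 0 0 0 0.0002 -0.016 0 0.015; 0 0 0 0.0002 -0.025 0 0.015; 0 0 0 0.0003 -0.034 0 0.015; 0 0 0 0.0003 -0.043 0 0.015"

```text
time: 4.72
ee_pos: [0.5603, 0.1226, 0.0206]
eef_rot: [0.993, -0.116, 0.0, -0.001]
ft_force: [0.4, -0.6, -0.5]
width: 0.0153
```

```bash
python3 plan.py .015 18 51,0,20.5,0 59,0,20.5,0 65,0,20.5,0 71,0,20.5,0 72,0,20.5,0
```

```text
t 4.72 track TCP [28.8 -0. ] z 20.6 yaw 0.1 tilt 0.09 F [ 0.4 -0.6 -0.5] w 0.0153
-0.1 -0.0 0.1 -0.0000 -0.0042 0.0001 0.015; -0.1 -0.0 0.1 -0.0000 -0.0122 0.0001 0.015; -0.1 -0.0 0.1 -0.0000 -0.0182 0.0001 0.015; -0.1 -0.0 0.1 0.0000 -0.0242 0.0001 0.015; -0.1 -0.0 0.1 0.0000 -0.0252 0.0001 0.015
```

Call:
carry_out:
  increments: "0 0 0 0 -0.0045 0 0.015; 0 0 0 0 -0.0125 0 0.015; 0 0 0 0 -0.0185 0 0.015; 0 0 0 0 -0.0245 0 0.015; 0 0 0 0 -0.0255 0 0.015"

```text
time: 5.35
ee_pos: [0.5662, 0.148, 0.0206]
eef_rot: [0.993, -0.116, 0.0, -0.001]
ft_force: [-0.3, 0.5, 0.6]
width: 0.0152
```

```bash
python3 snap.py w5;python3 plan.py .015 18 66,0,20.5,0 56,0,24,0 54,0,60,0 52,0,110,0 40,0,150,0
```

```text
t 5.35 track TCP [54.8  0.1] z 20.6 yaw 0.2 tilt 0.1 F [-0.3  0.5  0.6] w 0.0152
t 5.4 track TCP [54.6  0.1] z 20.6 yaw 0.1 tilt 0.09 F [0.5 0.4 0.1] w 0.0147
-0.1 -0.0 0.1 0.0001 0.0066 0.0001 0.015; -0.1 -0.0 0.1 0.0001 0.0166 -0.0035 0.015; -0.1 -0.0 0.1 0.0001 0.0185 -0.0395 0.015; -0.1 -0.0 0.1 0.0000 0.0204 -0.0895 0.015; -0.1 -0.0 0.1 0.0000 0.0324 -0.1295 0.015
```

View pics/w5.png

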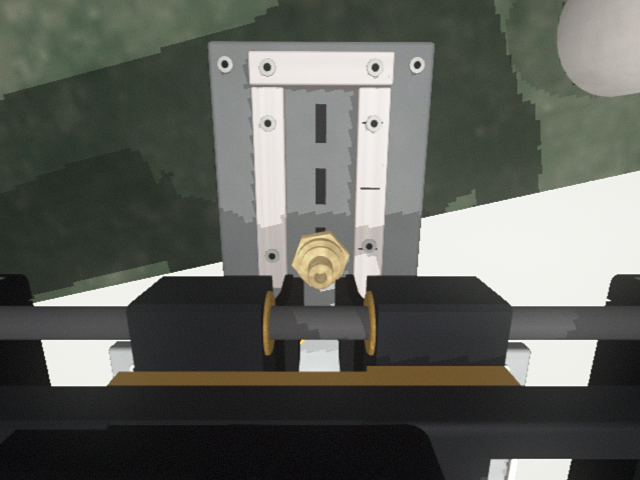

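Call:
carry_out:
  increments: "0 0 0 0 0.007 0 0.015; 0 0 0 0 0.016 -0.004 0.015; 0 0 0 0 0.030 -0.030 0.015; 0 0 0 0 0.060 -0.080 0.015; 0 0 0 0 0.090 -0.120 0.015"

```text
time: 6.02
ee_pos: [0.5452, 0.0582, 0.1425]
eef_rot: [0.993, -0.116, 0.001, -0.001]
ft_force: [1.1, 0.6, -0.2]
width: 0.0152
```

```bash
python3 snap.py w6;python3 plan.py .015 34 -71.1,85.3,110,-20 -71.1,85.3,90,-40 -71.1,85.3,60,-50 -71.1,85.3,40,-55 -71.1,85.3,20.5,-55
```

```text
t 6.03 track TCP [-37.4  -0.3] z 142.5 yaw 0.1 tilt 0.13 F [ 1.1  0.6 -0.2] w 0.0152
t 6.08 track TCP [-41.6  -3.2] z 147.6 yaw -0.2 tilt 0.43 F [ 3.1 -5.2  4.1] w 0.015
-0.3 -0.3 19.8 -0.1001 0.0620 0.0367 0.015; -0.3 -0.3 39.8 -0.1105 0.0562 0.0567 0.015; -0.4 -0.3 49.8 -0.1149 0.0521 0.0866 0.015; -0.4 -0.2 54.8 -0.1169 0.0499 0.1066 0.015; -0.4 -0.2 54.8 -0.1170 0.0499 0.1261 0.015
```

View pics/w6.png

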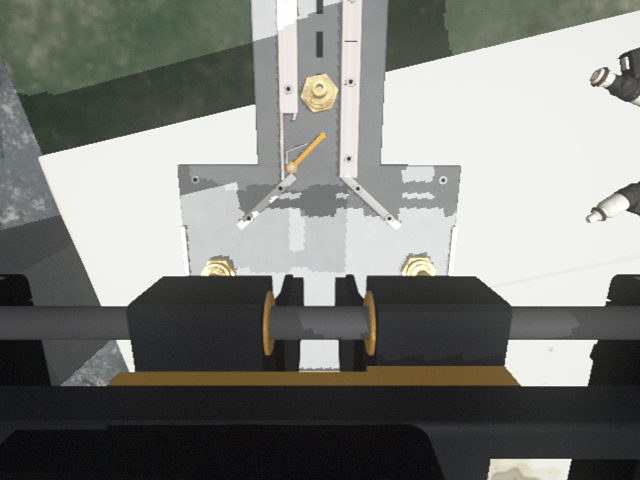

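Call:
carry_out:
  increments: "-0.3 -0.3 10 -0.030 0.020 0.010 0.015; -0.3 -0.3 20 -0.060 0.040 0.020 0.015; -0.3 -0.3 30 -0.090 0.050 0.030 0.015; -0.3 -0.3 40 -0.110 0.056 0.040 0.015; -0.3 -0.3 49.5 -0.117 0.050 0.060 0.015"

```text
time: 6.7
ee_pos: [0.4212, 0.032, 0.0868]
eef_rot: [0.85, -0.527, -0.0, -0.002]
ft_force: [0.8, 0.7, 1.3]
width: 0.0152
```

```bash
python3 plan.py .015 34 -71.1,85.3,70,-55 -71.1,85.3,50,-55 -71.1,85.3,30,-55 -71.1,85.3,21,-55 -71.1,85.3,20.5,-55
```

```text
t 6.7 track TCP [-91.8 114.1] z 86.8 yaw -50.1 tilt 0.19 F [0.8 0.7 1.3] w 0.0152
-0.2 0.1 4.9 -0.0002 -0.0015 0.0168 0.015; -0.2 0.1 4.9 -0.0002 -0.0014 0.0368 0.015; -0.2 0.1 4.9 -0.0002 -0.0014 0.0568 0.015; -0.2 0.1 4.9 -0.0001 -0.0013 0.0658 0.015; -0.2 0.1 4.9 -0.0001 -0.0013 0.0663 0.015
```

Call:
carry_out:
  increments: "-0.2 0.1 4.9 0 -0.0014 0.017 0.015; -0.2 0.1 4.9 0 -0.0014 0.037 0.015; -0.2 0.1 4.9 0 -0.0014 0.057 0.015; -0.2 0.1 4.9 0 -0.0014 0.0655 0.015; -0.2 0.1 4.9 0 -0.0014 0.066 0.015"

```text
time: 7.32
ee_pos: [0.4223, 0.0324, 0.0207]
eef_rot: [0.826, -0.563, -0.001, 0.001]
ft_force: [1.0, 0.7, 0.2]
width: 0.015
```

```bash
python3 plan.py .015 18 -77,93,20.5,-55 -71.5,86,20.5,-55 -66,78,20.5,-55 -62,70,20.5,-55 -57.5,62,20.5,-54; python3 snap.py w7
```

```text
t 7.33 track TCP [-91.1 113.2] z 20.7 yaw -55.1 tilt 0.09 F [1.  0.7 0.2] w 0.015
0.1 0.0 -0.1 0.0000 -0.0066 0.0002 0.015; 0.1 0.0 -0.1 -0.0005 -0.0155 0.0002 0.015; 0.1 0.0 -0.1 -0.0004 -0.0252 0.0002 0.015; 0.1 0.0 -0.1 0.0009 -0.0341 0.0002 0.015; 0.1 0.0 -1.1 0.0021 -0.0432 0.0002 0.015
t 7.33 track TCP [-91.1 113.2] z 20.7 yaw -55.1 tilt 0.09 F [1.  0.7 0.2] w 0.015
```

View pics/w7.png

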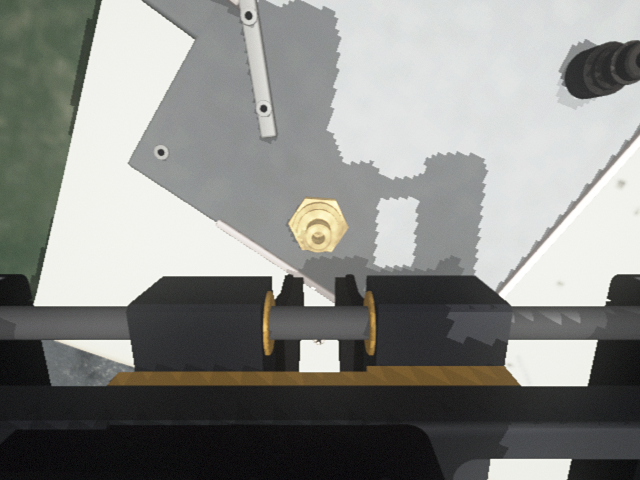

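Call:
carry_out:
  increments: "0 0 0 0 -0.0065 0.0002 0.015; 0 0 0 -0.0005 -0.0155 0.0002 0.015; 0 0 0 -0.0004 -0.025 0.0002 0.015; 0 0 0 0.0009 -0.034 0.0002 0.015; 0 0 -1 0.002 -0.043 0.0002 0.015"

```text
time: 8.0
ee_pos: [0.464, 0.0466, 0.0208]
eef_rot: [0.832, -0.555, -0.0, 0.0]
ft_force: [-1.0, -0.5, 1.0]
width: 0.0147
```

```bash
python3 plan.py .015 18 -55,57,20.5,-53 -51,48,20.5,-51 -47,39,20.5,-48 -43,31,20.5,-44 -39,23,20.5,-40
```

```text
t 8.0 track TCP [-67.6  75.9] z 20.8 yaw -54.0 tilt 0.06 F [-1.  -0.5  1. ] w 0.0147
0.1 0.0 -1.0 0.0012 -0.0047 0.0003 0.015; 0.1 0.0 -3.0 0.0039 -0.0144 0.0003 0.015; 0.1 0.0 -6.0 0.0069 -0.0241 0.0003 0.015; 0.1 0.0 -10.0 0.0096 -0.0331 0.0003 0.015; 0.1 0.0 -14.0 0.0123 -0.0422 0.0003 0.015
```

Call:
carry_out:
  increments: "0 0 -1 0.001 -0.0047 0.0003 0.015; 0 0 -3 0.004 -0.0144 0.0003 0.015; 0 0 -6 0.007 -0.024 0.0003 0.015; 0 0 -10 0.0096 -0.033 0.0003 0.015; 0 0 -14 0.0123 -0.042 0.0003 0.015"

```text
time: 8.62
ee_pos: [0.5078, 0.0513, 0.0204]
eef_rot: [0.894, -0.449, -0.001, 0.0]
ft_force: [-0.9, -0.2, 1.8]
width: 0.0151
```

```bash
python3 snap.py w8; python3 plan.py .015 18 -37,19,20.5,-37 -32,12,20.5,-30 -26,7,20.5,-22 -18,3,20.5,-14 -10,1,20.5,-7
```

```text
t 8.62 track TCP [-52.9  34.4] z 20.4 yaw -39.8 tilt 0.08 F [-0.9 -0.2  1.8] w 0.0151
t 8.68 track TCP [-52.4  33.4] z 20.5 yaw -39.6 tilt 0.02 F [ 0.3 -0.5  0.6] w 0.0151
0.0 -0.0 -2.6 0.0020 -0.0031 0.0000 0.015; 0.0 -0.0 -9.6 0.0064 -0.0116 0.0000 0.015; 0.0 -0.0 -17.6 0.0089 -0.0200 0.0000 0.015; 0.0 -0.0 -25.6 0.0092 -0.0297 0.0000 0.015; 0.0 0.0 -32.6 0.0076 -0.0382 0.0000 0.015
```

View pics/w8.png

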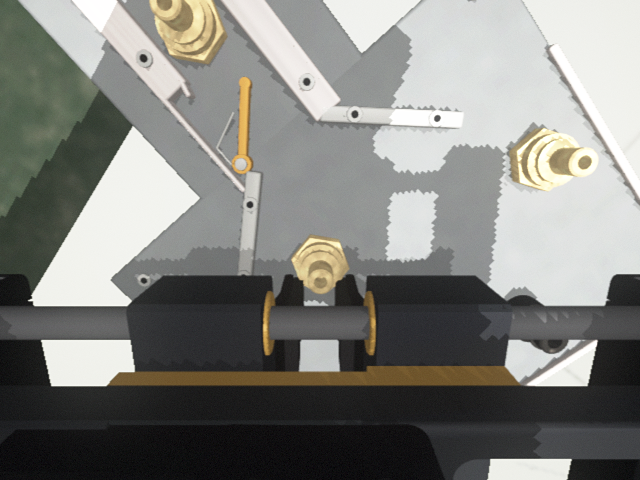

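Call:
carry_out:
  increments: "0 0 -2.6 0.002 -0.003 0 0.015; 0 0 -9.6 0.0064 -0.0116 0 0.015; 0 0 -17.6 0.0089 -0.020 0 0.015; 0 0 -25.6 0.0092 -0.0297 0 0.015; 0 0 -32.6 0.0076 -0.0382 0 0.015"

```text
time: 9.3
ee_pos: [0.5442, 0.0682, 0.0204]
eef_rot: [0.984, -0.176, -0.0, 0.0]
ft_force: [-0.9, -0.1, 1.2]
width: 0.0149
```

```bash
python3 snap.py w9; python3 plan.py .015 18 -7,0.5,20.5,-4 1,0,20.5,-1 9,0,20.5,0 17,0,20.5,0 26,0,20.5,0
```

```text
t 9.3 track TCP [-28.    2.9] z 20.4 yaw -6.8 tilt 0.04 F [-0.9 -0.1  1.2] w 0.0149
t 9.35 track TCP [-26.7   2.6] z 20.5 yaw -6.5 tilt 0.02 F [-0.5  0.5  1.1] w 0.0152
-0.0 -0.0 -2.5 0.0006 -0.0019 -0.0000 0.015; -0.0 -0.0 -5.5 0.0012 -0.0099 -0.0000 0.015; -0.0 -0.0 -6.5 0.0006 -0.0179 -0.0000 0.015; -0.0 -0.0 -6.5 -0.0003 -0.0259 -0.0000 0.015; -0.0 -0.0 -6.5 -0.0013 -0.0348 -0.0000 0.015
```

View pics/w9.png

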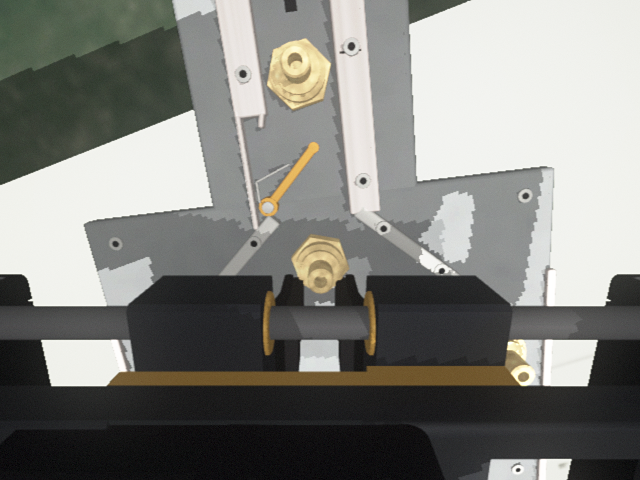

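Call:
carry_out:
  increments: "0 0 -2.5 0.0006 -0.002 0 0.015; 0 0 -5.5 0.0012 -0.010 0 0.015; 0 0 -6.5 0.0006 -0.018 0 0.015; 0 0 -6.5 -0.0003 -0.026 0 0.015; 0 0 -6.5 -0.0013 -0.035 0 0.015"

```text
time: 9.98
ee_pos: [0.5557, 0.1032, 0.0205]
eef_rot: [0.993, -0.117, 0.0, 0.0]
ft_force: [0.3, -1.0, 0.2]
width: 0.0149
```

```bash
python3 plan.py .015 18 31,0,20.5,0 39,0,20.5,0 47,0,20.5,0 55,0,20.5,0 63,0,20.5,0
```

```text
t 9.97 track TCP [ 8.8 -0.1] z 20.5 yaw -0.0 tilt 0.02 F [ 0.3 -1.   0.2] w 0.0149
0.0 -0.0 -0.0 -0.0001 -0.0042 0.0000 0.015; 0.0 -0.0 -0.0 -0.0001 -0.0122 0.0000 0.015; 0.0 -0.0 -0.0 -0.0001 -0.0202 0.0000 0.015; 0.0 -0.0 -0.0 -0.0001 -0.0282 0.0000 0.015; 0.0 -0.0 -0.0 -0.0001 -0.0362 0.0000 0.015
```

Call:
carry_out:
  increments: "0 0 0 0 -0.0042 0 0.015; 0 0 0 0 -0.0122 0 0.015; 0 0 0 0 -0.0202 0 0.015; 0 0 0 0 -0.0282 0 0.015; 0 0 0 0 -0.0362 0 0.015"

```text
time: 10.6
ee_pos: [0.5642, 0.1389, 0.0205]
eef_rot: [0.993, -0.117, 0.0, 0.0]
ft_force: [1.3, -1.2, 0.5]
width: 0.015
```

```bash
python3 plan.py .015 18 67,0,20.5,0 71,0,20.5,0 72.5,0,20.5,0 70,0,20.5,0 65,0,20.5,0
```

```text
t 10.6 track TCP [45.5 -0. ] z 20.5 yaw -0.0 tilt 0.02 F [ 1.3 -1.2  0.5] w 0.015
0.0 -0.0 -0.0 -0.0000 -0.0035 -0.0000 0.015; 0.0 -0.0 -0.0 -0.0000 -0.0075 -0.0000 0.015; 0.0 -0.0 -0.0 -0.0000 -0.0090 -0.0000 0.015; 0.0 -0.0 -0.0 -0.0000 -0.0065 -0.0000 0.015; 0.0 -0.0 -0.0 -0.0000 -0.0015 -0.0000 0.015
```

Call:
carry_out:
  increments: "0 0 0 0 -0.0035 0 0.015; 0 0 0 0 -0.0075 0 0.015; 0 0 0 0 -0.0090 0 0.015; 0 0 0 0 -0.0090 0 0.015; 0 0 0 0 -0.002 0 0.015"

```text
time: 11.22
ee_pos: [0.5646, 0.1411, 0.0205]
eef_rot: [0.993, -0.117, 0.0, -0.0]
ft_force: [0.4, -1.5, -0.4]
width: 0.0148
```

```bash
python3 plan.py .015 18 57,0,24,0 45,0,50,0 20,0,90,0 -20,-10,120,0 -50,-30,140,0
```

```text
t 11.22 track TCP [47.7  0.1] z 20.5 yaw 0.0 tilt 0.03 F [ 0.4 -1.5 -0.4] w 0.0148
-0.0 -0.0 0.0 0.0001 0.0087 -0.0035 0.015; -0.0 -0.0 0.0 0.0001 0.0207 -0.0295 0.015; -0.0 -0.0 0.0 0.0001 0.0457 -0.0695 0.015; -0.0 -0.0 0.0 0.0100 0.0857 -0.0995 0.015; -0.0 -0.0 0.0 0.0300 0.1157 -0.1195 0.015
```

Call:
carry_out:
  increments: "0 0 0 0 0.009 -0.0035 0.015; 0 0 0 0 0.021 -0.030 0.015; 0 0 0 0 0.046 -0.070 0.015; 0 0 0 0.005 0.080 -0.100 0.015; 0 0 0 0.010 0.090 -0.110 0.015"

```text
time: 11.85
ee_pos: [0.5541, 0.0483, 0.1328]
eef_rot: [0.993, -0.119, 0.002, -0.001]
ft_force: [0.1, -0.5, 0.2]
width: 0.0151
```

```bash
python3 snap.py w10; python3 plan.py .015 34 -68,-83.5,100,55 -68,-83.5,80,55
```

```text
t 11.85 track TCP [-45.  -11.3] z 132.8 yaw -0.2 tilt 0.21 F [ 0.1 -0.5  0.2] w 0.0151
t 11.9 track TCP [-45.1 -11.9] z 133.0 yaw -0.2 tilt 0.23 F [ 0.8 -1.2  1.2] w 0.0154
0.0 -0.2 -55.2 0.0995 0.0422 0.0333 0.015; 0.0 -0.2 -55.2 0.0994 0.0422 0.0533 0.015
```

View pics/w10.png

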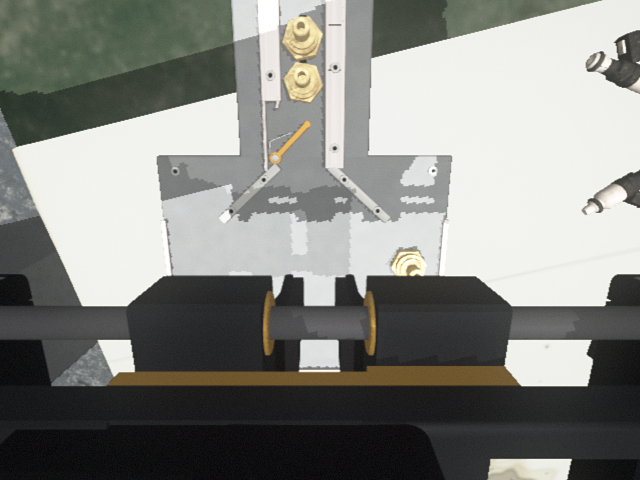

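Call:
carry_out:
  increments: "0 0 -10 0.025 0.010 0.005 0.015; 0 0 -20 0.050 0.020 0.010 0.015; 0 0 -30 0.075 0.030 0.020 0.015; 0 0 -40 0.090 0.038 0.030 0.015; 0 0 -50 0.0995 0.0422 0.040 0.015"

```text
time: 12.52
ee_pos: [0.6415, -0.0161, 0.0913]
eef_rot: [0.949, 0.315, 0.001, -0.0]
ft_force: [-0.1, 0.8, -0.3]
width: 0.015
```

```bash
python3 plan.py .015 34 -68,-83.5,75,55 -68,-83.5,50,55 -68,-83.5,30,55 -68,-83.5,21,55 -68,-83.5,20.5,55
```

```text
t 12.53 track TCP [ -87.3 -111.3] z 91.3 yaw 50.2 tilt 0.12 F [-0.1  0.8 -0.3] w 0.015
0.0 -0.1 -4.8 -0.0002 0.0001 0.0163 0.015; 0.0 -0.1 -4.8 -0.0002 0.0001 0.0413 0.015; 0.0 -0.1 -4.8 -0.0003 0.0001 0.0613 0.015; 0.0 -0.1 -4.8 -0.0003 0.0001 0.0703 0.015; 0.0 -0.1 -4.8 -0.0003 0.0001 0.0708 0.015
```

Call:
carry_out:
  increments: "0 -0.1 -4.8 0 0 0.016 0.015; 0 -0.1 -4.8 0 0 0.041 0.015; 0 -0.1 -4.8 0 0 0.061 0.015; 0 -0.1 -4.8 0 0 0.070 0.015; 0 -0.1 -4.8 0 0 0.0708 0.015"

```text
time: 13.15
ee_pos: [0.6414, -0.0158, 0.02]
eef_rot: [0.935, 0.354, -0.0, 0.0]
ft_force: [-0.8, 0.5, -0.3]
width: 0.0152
```

```bash
python3 snap.py w11; python3 plan.py .015 18 -74,-91.5,20.5,55 -68.5,-84,20.5,55 -63.5,-76,20.5,55 -59,-68,20.5,55 -55,-60,20.5,54
```

```text
t 13.15 track TCP [ -87.  -111.1] z 20.0 yaw 55.0 tilt 0.03 F [-0.8  0.5 -0.3] w 0.0152
t 13.2 track TCP [ -87.  -111.6] z 20.6 yaw 55.0 tilt 0.05 F [0.8 0.7 0.3] w 0.0152
0.0 -0.0 -0.0 -0.0009 -0.0059 0.0001 0.015; 0.0 -0.0 -0.0 -0.0007 -0.0152 0.0001 0.015; 0.0 -0.0 -0.0 -0.0012 -0.0247 0.0001 0.015; 0.0 -0.0 -0.0 -0.0021 -0.0338 0.0001 0.015; 0.0 -0.0 1.0 -0.0037 -0.0426 0.0001 0.015
```

View pics/w11.png

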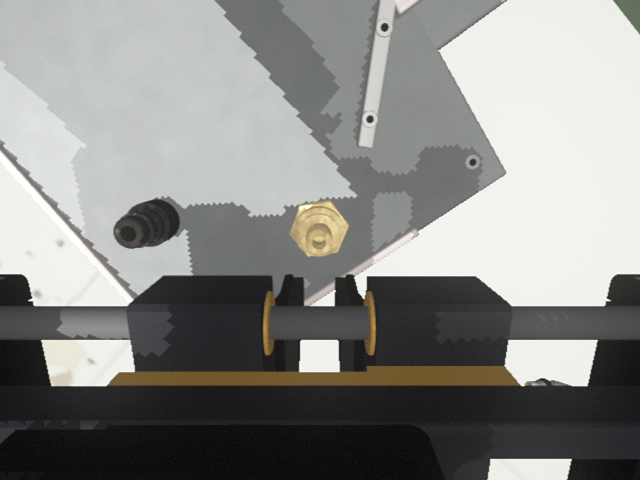

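Call:
carry_out:
  increments: "0 0 0 -0.0007 -0.006 0 0.015; 0 0 0 -0.0007 -0.0152 0 0.015; 0 0 0 -0.0012 -0.0247 0 0.015; 0 0 0 -0.0021 -0.0338 0 0.015; 0 0 1 -0.0037 -0.0426 0 0.015"

```text
time: 13.82
ee_pos: [0.6106, 0.014, 0.0209]
eef_rot: [0.938, 0.346, 0.001, 0.0]
ft_force: [0.9, -0.4, 1.1]
width: 0.0149
```

```bash
python3 plan.py .015 18 -53,-56,20.5,53 -49.5,-47.5,20.5,51 -46,-39,20.5,48 -42.5,-31,20.5,44 -39,-23,20.5,40
```

```text
t 13.82 track TCP [-65.2 -74.2] z 20.9 yaw 53.9 tilt 0.08 F [ 0.9 -0.4  1.1] w 0.0149
0.1 -0.1 0.9 -0.0012 -0.0039 0.0004 0.015; 0.1 -0.1 2.9 -0.0040 -0.0128 0.0003 0.015; 0.1 -0.1 5.9 -0.0071 -0.0218 0.0003 0.015; 0.1 -0.1 9.9 -0.0102 -0.0305 0.0003 0.015; 0.1 -0.1 13.9 -0.0133 -0.0393 0.0003 0.015
```

Call:
carry_out:
  increments: "0 0 0.9 -0.0012 -0.004 0.0003 0.015; 0 0 2.9 -0.004 -0.0128 0.0003 0.015; 0 0 5.9 -0.0071 -0.0218 0.0003 0.015; 0 0 9.9 -0.0102 -0.0305 0.0003 0.015; 0 0 13.9 -0.0133 -0.0393 0.0003 0.015"

```text
time: 14.45
ee_pos: [0.5748, 0.0353, 0.0206]
eef_rot: [0.974, 0.228, 0.001, 0.0]
ft_force: [1.2, -0.1, 1.4]
width: 0.0151
```

```bash
python3 snap.py w12; python3 plan.py .015 18 -37,-19,20.5,37 -32,-12,20.5,30 -26,-7,20.5,22 -18,-3,20.5,14 -10,-1,20.5,7
```

```text
t 14.45 track TCP [-52.8 -34.5] z 20.6 yaw 39.8 tilt 0.11 F [ 1.2 -0.1  1.4] w 0.0151
t 14.5 track TCP [-52.2 -33.3] z 20.5 yaw 39.7 tilt 0.05 F [0.3 0.5 0.2] w 0.0149
0.0 -0.0 2.7 -0.0021 -0.0029 -0.0000 0.015; 0.0 -0.0 9.7 -0.0065 -0.0114 -0.0001 0.015; 0.0 -0.0 17.7 -0.0090 -0.0198 -0.0001 0.015; 0.0 -0.0 25.7 -0.0093 -0.0295 -0.0001 0.015; 0.0 -0.0 32.7 -0.0076 -0.0380 -0.0001 0.015
```

View pics/w12.png

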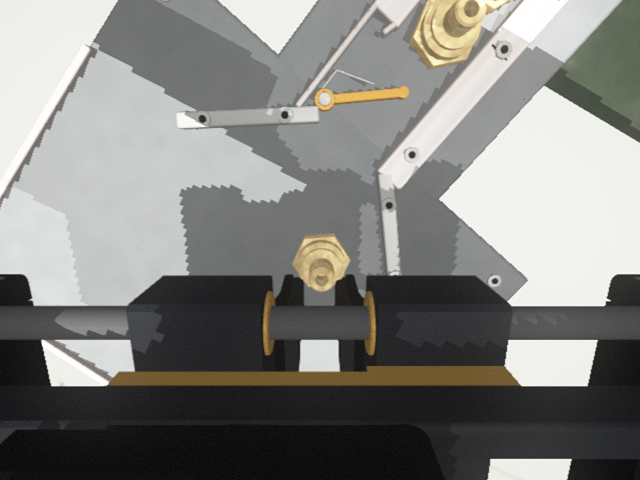

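Call:
carry_out:
  increments: "0 0 2.7 -0.002 -0.003 0 0.015; 0 0 9.7 -0.0065 -0.0114 0 0.015; 0 0 17.7 -0.009 -0.0198 0 0.015; 0 0 25.7 -0.0093 -0.0295 0 0.015; 0 0 32.7 -0.0076 -0.038 0 0.015"

```text
time: 15.12
ee_pos: [0.5499, 0.0668, 0.0204]
eef_rot: [0.998, -0.058, 0.0, 0.0]
ft_force: [0.3, -0.3, 0.9]
width: 0.0151
```

```bash
python3 snap.py w13; python3 plan.py .015 18 -7,-0.5,20.5,4 1,0,20.5,1 9,0,20.5,0 17,0,20.5,0 26,0,20.5,0
```

```text
t 15.12 track TCP [-27.9  -3. ] z 20.4 yaw 6.8 tilt 0.03 F [ 0.3 -0.3  0.9] w 0.0151
t 15.18 track TCP [-26.5  -2.4] z 20.3 yaw 6.5 tilt 0.05 F [0.7 0.6 0.5] w 0.0149
-0.0 -0.0 2.5 -0.0005 -0.0016 -0.0001 0.015; -0.0 -0.0 5.5 -0.0010 -0.0097 -0.0001 0.015; -0.0 -0.0 6.5 -0.0004 -0.0177 -0.0001 0.015; -0.0 -0.0 6.5 0.0005 -0.0256 -0.0001 0.015; -0.0 -0.0 6.5 0.0015 -0.0345 -0.0001 0.015
```

View pics/w13.png

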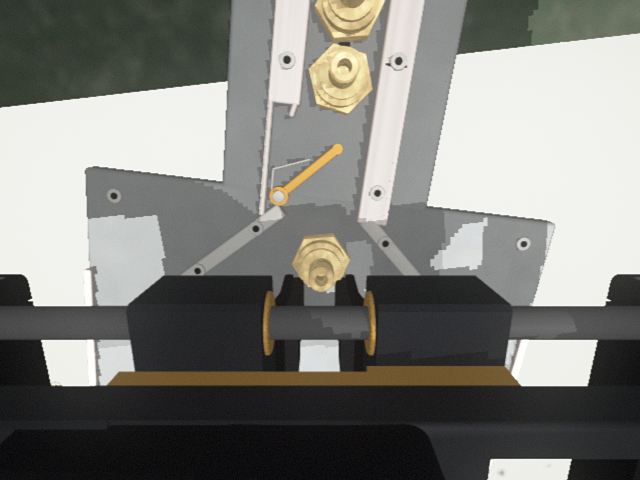

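Call:
carry_out:
  increments: "0 0 2.5 -0.0005 -0.002 -0.0001 0.015; 0 0 5.5 -0.001 -0.010 -0.0001 0.015; 0 0 6.5 -0.0004 -0.018 -0.0001 0.015; 0 0 6.5 0.0005 -0.026 -0.0001 0.015; 0 0 6.5 0.0015 -0.0345 -0.0001 0.015"

```text
time: 15.8
ee_pos: [0.5556, 0.1028, 0.0204]
eef_rot: [0.993, -0.116, 0.0, -0.0]
ft_force: [0.3, -1.5, 0.2]
width: 0.0149
```

```bash
python3 plan.py .015 18 31,0,20.5,0 39,0,20.5,0 47,0,20.5,0 55,0,20.5,0 63,0,20.5,0
```

```text
t 15.8 track TCP [ 8.3 -0. ] z 20.4 yaw 0.1 tilt 0.04 F [ 0.3 -1.5  0.2] w 0.0149
-0.0 -0.0 0.1 -0.0000 -0.0047 -0.0001 0.015; -0.0 -0.0 0.1 -0.0000 -0.0127 -0.0001 0.015; -0.0 -0.0 0.1 -0.0000 -0.0207 -0.0000 0.015; -0.0 -0.0 0.1 -0.0000 -0.0287 -0.0000 0.015; -0.0 -0.0 0.1 0.0000 -0.0367 -0.0000 0.015
```

Call:
carry_out:
  increments: "0 0 0 0 -0.0047 0 0.015; 0 0 0 0 -0.0127 0 0.015; 0 0 0 0 -0.0207 0 0.015; 0 0 0 0 -0.0287 0 0.015; 0 0 0 0 -0.0367 0 0.015"

```text
time: 16.42
ee_pos: [0.5641, 0.139, 0.0204]
eef_rot: [0.993, -0.116, 0.0, -0.0]
ft_force: [-0.2, -1.2, 0.8]
width: 0.015
```

```bash
python3 plan.py .015 18 67,0,20.5,0 71,0,20.5,0 72,0,20.5,0 72,0,20.5,0 65,0,20.5,0
```

```text
t 16.43 track TCP [45.5  0. ] z 20.4 yaw 0.1 tilt 0.03 F [-0.2 -1.2  0.8] w 0.015
-0.0 -0.0 0.1 0.0000 -0.0035 -0.0001 0.015; -0.0 -0.0 0.1 0.0001 -0.0075 -0.0001 0.015; -0.0 -0.0 0.1 0.0001 -0.0085 -0.0001 0.015; -0.0 -0.0 0.1 0.0001 -0.0085 -0.0001 0.015; -0.0 -0.0 0.1 0.0000 -0.0015 -0.0001 0.015
```

Call:
carry_out:
  increments: "0 0 0 0 -0.0035 0 0.015; 0 0 0 0 -0.0075 0 0.015; 0 0 0 0 -0.0085 0 0.015; 0 0 0 0 -0.0085 0 0.015; 0 0 0 0 -0.002 0 0.015"

```text
time: 17.05
ee_pos: [0.5646, 0.1412, 0.0205]
eef_rot: [0.993, -0.116, 0.0, -0.0]
ft_force: [0.4, 0.2, -0.0]
width: 0.0152
```

Call:
carry_out:
  increments: "0 0 0 0 0.009 -0.0035 0.015; 0 0 0 0 0.021 -0.030 0.015; 0 0 0 0 0.046 -0.070 0.015; 0 0 0 0 0.080 -0.110 0.015; 0 0 0 0 0.090 -0.150 0.015"

```text
time: 17.68
ee_pos: [0.5432, 0.0502, 0.172]
eef_rot: [0.993, -0.118, 0.0, -0.0]
ft_force: [0.3, 1.0, 0.3]
width: 0.0147
```

Call:
carry_out:
  increments: "0 0 0 0 0.010 -0.030 0.015; 0 0 0 0 0.015 -0.050 0.015; 0 0 0 0 0.015 -0.060 0.015; 0 0 0 0 0.015 -0.060 0.015; 0 0 0 0 0.015 -0.060 0.015"

```text
time: 18.3
ee_pos: [0.5391, 0.0358, 0.231]
eef_rot: [0.993, -0.118, -0.0, -0.0]
ft_force: [-0.1, 0.1, -0.2]
width: 0.015
```

```bash
python3 snap.py w14
python3 - <<'E'
from bench import r
import cv2
p,d=r.camera("side");cv2.imwrite("pics/s14.png",cv2.resize(p[170:290,200:400],None,fx=4,fy=4,interpolation=cv2.INTER_CUBIC))
E
```

```text
t 18.3 track TCP [-60.6   0.3] z 231.0 yaw -0.1 tilt 0.05 F [-0.1  0.1 -0.2] w 0.015
```

View pics/w14.png

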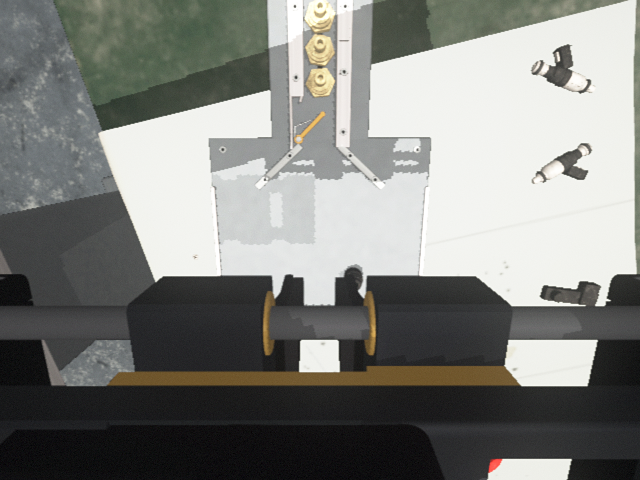

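View pics/s14.png

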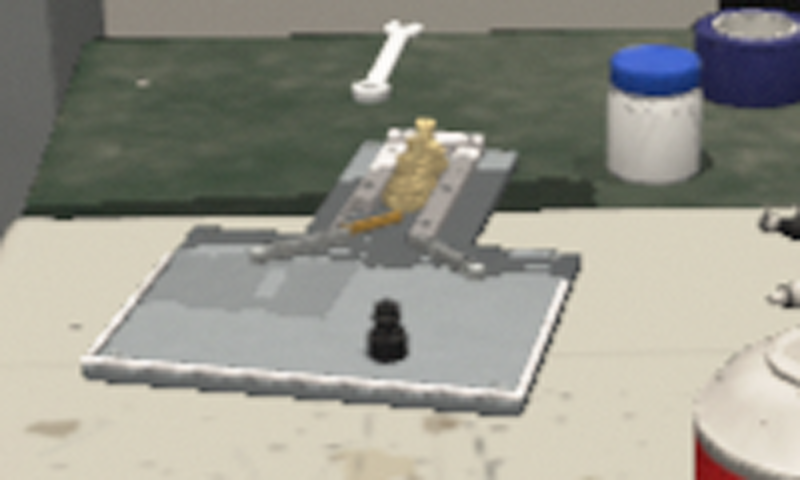

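Run:
```python
from h import *
p,d,K,E=load("w14")
for n,c,z in [("last",(320,82),.018),("2",(320,49),.018),("1",(320,16),.018),("nose",(322,114),.0175),("pivot",(298,139),.0175)]: print(n,np.round(w2t(P,unproj(c,K,E,z))*1e3,1))
cv2.imwrite("pics/w14c.png",cv2.resize(p[0:200,230:430],None,fx=3,fy=3,interpolation=cv2.INTER_CUBIC))
```

```text
last [[70.2 -0.3]]
2 [[99.  -0.3]]
1 [[126.6  -0.2]]
nose [[41.1 -2.3]]
pivot [[17.4 21.7]]
```

View pics/w14c.png

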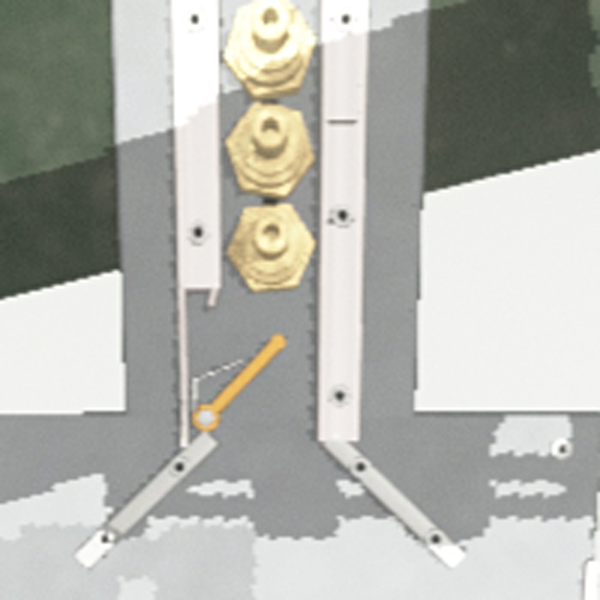

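The crop shows all three adapters upright in file at track x of about 70, 99 and 127 mm. The pawl nose is at about (41, -2), so it is sprung shut, and the gripper is clear. I'm handing the job in.

Run:
```python
from bench import r
print(r.close_job()); print(r.read_state()["time"])
```

```text
the job is handed in; nothing more can be done
None
the job is handed in; nothing more can be done
```

All three brass adapters are in the lane, upright in file, and the job is handed in. I pushed them one at a time with the fingertips held 15 mm apart, about 2.5 mm above the rails. None was gripped or lifted.

**Final positions:** the last images put them at track x of about 70, 99 and 127 mm, all within 0.3 mm of the lane's centre line. Each one was past the pawl before the next entered the throat.

**Pawl:** it is shut behind the last adapter, with its nose measured at (41, -2) mm against a nominal (42, -3).

**Other objects:** the black ringed adapter and the grease pot look undisturbed in the side view. I did not re-measure the black adapter, and I did not check the screwdriver closely, but the arm stayed away from it.

**Limits:** the work took about 18 s of the 72 s allowed. The forces I read stayed at about 7 N or less. No check failed. The first plate fit from the top camera was about 2 mm off the closer wrist-camera fit, so I used the wrist fit.

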